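# Pop the touch-latch supply box and swing it open

### The arm

A 6-joint arm with a two-finger parallel gripper is mounted at the origin on the work surface. World frame = base frame: x ahead of the robot, y to its left, z up, the work surface at z = 0. Lengths are in m, angles in rad, forces in N, time in s.
With the tool pointing down it reaches from about 0.35 to 0.775 m from the base axis. Payload 5.5 kg.
Tool frame: the origin (TCP) lies at the very end of the fingers, on their centre line; the grasp point (between the pads) lies 19 mm behind it; z points along the fingers, y is the line along which they close (so a half turn about z gives the same grasp; the last joint's range is limited). The gripper opens to 85 mm and grips with 20 to 120 N. Pads are 22 mm wide; open, the fingers measure 114 mm over their backs; the gripper's body (76 mm by 85 mm) begins 54 mm behind the grasp point. The pads swing forward as they close: fully open they stand 13 mm farther back than shut.
Start: joints at [1.065, 0.313, 0.046, 1.304, 0, 1.431], TCP at [0.206, 0.537, 0.231] pointing down, gripper open.
Joint ranges: [-2.76, 2.76], [-0.86, 1.69], [-1.03, 1.26], [-2.2, 2.34], [-1.47, 1.5], [-3.14, 3.14]. Speed limits (rad/s): [2.57, 2.57, 3.14, 3.14, 3.14, 3.14].

### API

Orientations are given as a unit quaternion [w, x, y, z].
In Python, from workcell import env gives the robot as it stands. The module is installed in compiled form; this text tells all that it offers.
- The arm moves only by the tool jog_arm, never from a script. Its arguments are lists of equal length, an entry for each row: "gripper": the opening, from 0 (shut) to 1 (fully open); "offset": the shift along the world's x, y, z in cm, a list of three; "twist": the turn about the world's z in degrees. In form: {"gripper": [gripper, ...], "offset": [[dx, dy, dz], ...], "twist": [twist, ...]}. A call has exactly 8 rows; each row is the pose to reach, as a shift and turn from the pose commanded when the call began; what a row does not reach only later rows make up. A row lasts 1/8 s, in which the tool goes at most 62.5 mm and 10.7 degrees, less where a joint would pass 70% of its speed; a pose out of reach is approached as far as the arm can. A call with a gripper value outside its range is refused whole. The fingers move at their own pace and stop on an object; "squeeze" is the grip in N (left out, the last holds). Time passes only in rows, so rows that repeat a pose let the fingers close, or fill a call up. It gives the time, the measured TCP pose, the force, the opening and the grip force at its end, in the units of the state.
- env.get_state(): the state, without advancing time (a new reading comes with each control period).
- env.read_camera(name): name is "scene" or "top" or "wrist"; returns a dict with "image" (384x512x3 uint8, red, green, blue), "z_map" (384x512 float32, m along the optical axis (not along the pixel's ray), 0 where there is no reading), "fovy" (degrees; the focal length in pixels is half the picture's height over the tangent of half this angle, whatever the lens; pixels are square), "cx", "cy" (the principal point, pixels), "cam_to_world" (4x4, takes a point from camera to world coordinates). Camera axes: x right, y up, looking along -z (the intrinsics and any distortion apply to the point x, -y, -z); pixel columns grow to the right and rows downward; lengths in m; the calibration is good to about 2 mm. A picture is of the moment at which its call begins.
- env.hand_in(): hands the job in; it is judged then, once.
The state is a dict: "clock": time; "joint_pos": joint angles; "qvel": joint speeds; "tau": joint torques, N m; "tcp_pos": TCP position; "orientation": TCP orientation; "wrist_force": force on the tool from outside, world axes, zero at the start; "ft_torque": the same for the moment, N m; "finger_gap": finger opening in m; "grip_force": force on a finger pad.
Only numpy, scipy, OpenCV 4.12 (cv2) and the standard library are available. Lean on these libraries where they do the work, as an engineer would, in place of code of your own. Each camera call takes 0.05 s, during which the arm holds its last target. There are 200 camera calls.

### The job

Open the birch box with the blue lid: press its lid down with the fingertips near the front edge, where the yellow dot is, until the catch lets go and the lid springs ajar by itself, take the fingers off it, then put a fingertip under the raised front edge and push the lid up and right over until it stays wide open, leaning back. Leave the grey box with the white lid shut, and do not pick up or shift the mug, tape roll and stapler where they stand.

Things in the scene. Friction and masses are not known exactly. Their poses are not given: they have to be found in the camera images.
- birch_box: pale birch-wood box with the blue lid, fixed: 150 mm deep (x), 180 wide (y), 90 high, walls 6 mm; origin at the centre of its underside; x points from its front to its back (away from the robot, yaw up to about 20 degrees either way), y left, z up. It may stand left or right of the grey box.
- birch_box_hinge (a point): point half-way along the hinge line of the blue lid, at the back of the birch box, 92 mm above the desk; it and its axes stay with the box (x to the back, y along the hinge, z up). The box's front face is 143 mm before it, the back face 7 mm behind it.
- birch_box_front (a point): middle of the front edge of the blue lid (half-way through its thickness), moving with the lid. Lid 130 mm deep, 164 mm wide, 8 mm thick, 0.12 kg, set inside the walls, its top 1 mm above their rim; this point is 133 mm in front of the hinge line and 5 mm below it when shut. Axes those of the box when shut, turning with the lid.
- birch_box_dot (a point): the press point: yellow dot, 18 mm across, on top of the blue lid, 115 mm in front of the hinge line (18 mm behind the lid's front edge), 91 mm above the desk when shut; moves with the lid. The catch is below it.
- birch_box_lid (a joint): blue lid angle (rad): 0 shut, negative pressed in (stop -0.07), positive opening upward. Pressed to about -0.05 (6 mm down at the dot, about 5 N) the catch lets go; as the finger rises a spring lifts the lid and holds it ajar at 0.45 (front edge 58 mm up). It does not latch again. Above ajar it swings freely: falls back to ajar before 1.57, falls open to its stop at 1.9 beyond.
- grey_box: grey box with the white lid, fixed: same sizes, same frame, same kind of catch; it stays shut. Origin at the centre of its underside.
- grey_box_lid (a joint): angle of the white lid (rad), same meaning: 0 shut; its catch works the same way and must be left alone.
- mug: white mug, 80 mm across, 85 mm high, handle to its +y; loose; origin at the centre of its underside
- tape: yellow roll of tape lying flat, 90 mm outside and 60 mm inside diameter, 45 mm high; loose; origin at the centre of its underside
- stapler: red and black stapler, 130 mm long (along its x), 34 mm wide, 42 mm high; loose; origin at the centre of its underside
Things that resemble listed ones, but are neither listed nor needed, are in the scene too. There is more than one size of the grey_box; the job needs the largest.

How it is judged:
On the way, in this order (a step that is already met when the one before it is completed fails the run):
1. the blue lid is pressed in with the fingers (value of joint birch_box_lid below -0.035 rad and contact force between the fingers and birch_box above 0.5 N).
2. the blue lid stands ajar by its own spring, untouched (value of joint birch_box_lid between 0.3 and 0.65 rad and contact force between each of the arm, the fingers and birch_box below 0.1 N), for 0.1 s.
3. the blue lid is pushed up past upright (value of joint birch_box_lid above 1.6 rad).
At the end, for the whole second after the job is handed in: the blue lid leans wide open beyond 1.75 rad (about 100 degrees) and is still, the white lid is shut (within 0.03 rad), and mug, tape and stapler are within 30 mm of where they stood (value of joint birch_box_lid above 1.75 rad and velocity of joint birch_box_lid between -0.1 and 0.1 rad/s and value of joint grey_box_lid between -0.02 and 0.03 rad and distance of each of mug, tape, stapler from where it was at the start of the episode below 0.03 m); the robot touches nothing.
It fails at once if the white lid is pressed in or opened (value of joint grey_box_lid above 0.08 rad or value of joint grey_box_lid below -0.035 rad).
It fails at once if the mug is shoved or lifted by more than 30 mm (distance of mug from where it was at the start of the episode above 0.03 m).
It fails at once if the tape is shoved or lifted by more than 30 mm (distance of tape from where it was at the start of the episode above 0.03 m).
It fails at once if the stapler is shoved or lifted by more than 30 mm (distance of stapler from where it was at the start of the episode above 0.03 m).
It also fails if it takes over 48 s, if anything falls off the work surface, if the arm or the gripper's body presses on something with over 40 N, if the wrist force passes 120 N, or if a joint passes its speed limit or range.

## Working session

There is one attempt and no reset: what is moved stays moved. The work goes in short steps, Python scripts to look and compute and a tool call to move; the robot and the scene stay as the last step left them, time stands still between calls to the robot, and variables do not carry over. Pictures are saved under pics/ and viewed, at most 10 in all, crops included, and the job is handed in when it is done.

Besides the shell and the picture viewer there is one more tool, called after "Request:" as name(argument=value, ...), one argument or row to a line, values as JSON. jog_arm: Moves the arm, as the interface text tells. Its arguments: {"type":"object","properties":{"gripper":{"type":"array"},"offset":{"type":"array"},"twist":{"type":"array"},"squeeze":{"type":"number"}},"required":["gripper","offset","twist"]}

```bash
mkdir -p pics; cat > h.py <<'E'
import numpy as np,cv2
from workcell import env
def grab(n):
    d=env.read_camera(n); return d
def save(d,p): cv2.imwrite('pics/'+p,d['image'][:,:,::-1])
def pts(d,uv):
    "pixels+depth -> world"
    uv=np.atleast_2d(uv).astype(int); f=192/np.tan(np.radians(d['fovy'])/2)
    z=d['z_map'][uv[:,1],uv[:,0]]
    p=np.c_[(uv[:,0]-d['cx'])*z/f,-(uv[:,1]-d['cy'])*z/f,-z,np.ones(len(z))]
    return (p@np.array(d['cam_to_world']).T)[:,:3]
E
python3 - <<'E'
from h import *
im=[]
for n in('scene','top'):
    d=grab(n); im.append(d['image']); print(n,{k:np.round(d[k],3).tolist() if k=='cam_to_world' else d[k] for k in d if k not in('image','z_map')})
    np.savez(n+'.npz',**d)
a=np.vstack(im)
for n,i in zip(('s','t'),im): cv2.imwrite(f'pics/{n}0.png',i[:,:,::-1])
print(env.get_state())
E
```

```text
scene {'fovy': 46.28085347533394, 'cx': 257.06573782704584, 'cy': 184.82390569944712, 'cam_to_world': [[0.762, -0.366, 0.534, 1.339], [0.647, 0.416, -0.639, -0.999], [0.012, 0.833, 0.554, 0.893], [0.0, 0.0, 0.0, 1.0]]}
top {'fovy': 53.11249490380353, 'cx': 260.71811477119587, 'cy': 192.28451312902772, 'cam_to_world': [[-0.025, 0.989, -0.147, 0.444], [-1.0, -0.023, 0.017, -0.088], [0.013, 0.147, 0.989, 1.095], [0.0, 0.0, 0.0, 1.0]]}
{'clock': 0.1, 'joint_pos': array([1.06539759e+00, 3.13918659e-01, 4.51253904e-02, 1.30364269e+00,
       1.28594178e-05, 1.43123746e+00]), 'qvel': array([ 7.24696973e-04, -2.18991995e-03,  1.29980672e-03, -1.44338178e-03,
       -1.17089974e-03, -4.12226313e-05]), 'tau': array([ 3.28354879e-03, -4.81725526e+01,  2.99244779e+01,  1.26410695e-02,
       -8.34464640e-05, -1.76308397e-06]), 'tcp_pos': array([0.2054567 , 0.53655119, 0.23051526]), 'orientation': array([-2.65913751e-04,  1.81901508e-01,  9.83316414e-01, -7.75520764e-04]), 'wrist_force': array([-1.0821636 , -0.42745643,  0.33381318]), 'ft_torque': array([-0.06037455, -0.02107479,  0.06719326]), 'grip_force': 0.0, 'finger_gap': 0.08555586807699479}
```

View pics/s0.png

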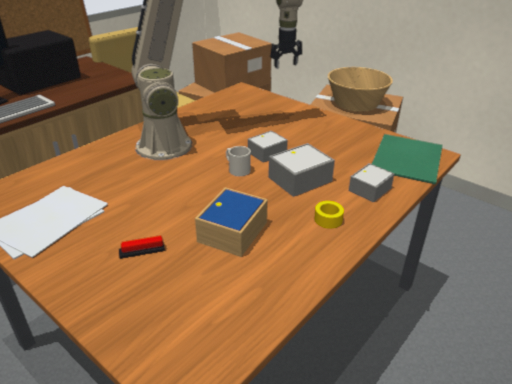

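View pics/t0.png

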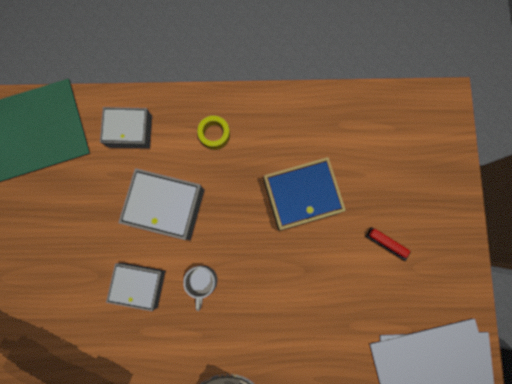

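The scene view has the birch box at about (233,218) and the mug at (240,160). In the top view the blue lid is centred near (305,193) with its dot at (310,210), the mug at (200,282), the tape at (213,131) and the stapler at (388,243). Next I'll measure the lid.

```bash
python3 - <<'E'
from h import *
for n in('top','scene'):
    d=dict(np.load(n+'.npz')); hsv=cv2.cvtColor(d['image'],cv2.COLOR_RGB2HSV)
    m=cv2.inRange(hsv,(100,120,60),(130,255,255))
    c=max(cv2.findContours(m,cv2.RETR_EXTERNAL,cv2.CHAIN_APPROX_NONE)[0],key=cv2.contourArea)
    mm=cv2.drawContours(np.zeros_like(m),[c],-1,255,-1)
    v,u=np.nonzero(mm); P=pts(d,np.c_[u,v]); 
    r=cv2.minAreaRect(P[:,:2].astype(np.float32)*1000)
    y=cv2.inRange(hsv,(22,120,120),(35,255,255))&mm; v,u=np.nonzero(y)
    D=pts(d,np.c_[u,v]).mean(0)
    print(n,'lid z',np.median(P[:,2]),r,'centroid',P.mean(0).round(4),'dot',D.round(4),len(u))
    if n=='top':
        y=cv2.inRange(hsv,(0,0,0),(180,255,255))
        for nm,uv in(('mug',(200,280)),('tape',(213,117)),('stap',(388,243)),('greydot',(155,221))): print(nm,pts(d,uv).round(3))
E
```

```text
top lid z 0.09158950313103786 ((570.323974609375, -177.9168701171875), (151.92544555664062, 270.0192565917969), 24.975238800048828) centroid [ 0.5886 -0.2186  0.0968] dot [ 0.5444 -0.2315  0.0929] 24
mug [[0.364 0.068 0.005]]
tape [[0.819 0.025 0.047]]
stap [[ 0.452 -0.45   0.041]]
greydot [[0.524 0.172 0.092]]
scene lid z 0.09305807642062602 ((901.5401611328125, -599.88720703125), (173.45948791503906, 1170.741943359375), 39.190677642822266) centroid [ 0.5997 -0.2285  0.0977] dot [ 0.5459 -0.2314  0.0937] 15
```

```bash
python3 - <<'E'
from h import *
for n in('top','scene'):
    d=dict(np.load(n+'.npz')); hsv=cv2.cvtColor(d['image'],cv2.COLOR_RGB2HSV)
    m=cv2.inRange(hsv,(100,120,60),(130,255,255))
    c=max(cv2.findContours(m,cv2.RETR_EXTERNAL,cv2.CHAIN_APPROX_NONE)[0],key=cv2.contourArea)[:,0]
    f=192/np.tan(np.radians(d['fovy'])/2); T=d['cam_to_world']
    R=np.c_[(c[:,0]-d['cx'])/f,-(c[:,1]-d['cy'])/f,-np.ones(len(c))]@T[:3,:3].T
    P=T[:3,3]+R*((.091-T[2,3])/R[:,2:])
    r=cv2.minAreaRect((P[:,:2]*1000).astype(np.float32)); print(n,r,cv2.boxPoints(r).round().tolist())
E
```

```text
top ((589.68212890625, -219.69757080078125), (128.9396514892578, 160.36138916015625), 14.857599258422852) [[507.0, -159.0], [548.0, -314.0], [673.0, -281.0], [631.0, -126.0]]
scene ((591.5538330078125, -218.8337860107422), (127.96846771240234, 158.18092346191406), 15.04356861114502) [[509.0, -159.0], [550.0, -312.0], [674.0, -279.0], [633.0, -126.0]]
```

The two views agree: lid centre (0.5905, -0.219), yaw 15°, dot (0.545, -0.2315), and a hinge point at (0.656, -0.202, 0.092). I'll move above the dot with the fingers shut and the closing axis along the box's y.

Request:
jog_arm(
  gripper=[0,0,0,0,0,0,0,0],
  offset=[
    [2.1,-4.8,0],
    [4.2,-9.6,0],
    [6.4,-14.4,0],
    [8.5,-19.2,0],
    [10.6,-24,0],
    [12.7,-28.8,0],
    [14.9,-33.6,0],
    [17,-38.4,0],
  ],
  twist=[2,4,7,9,11,13,16,18],
)

```text
clock: 1.1
tcp_pos: [0.376, 0.1514, 0.2312]
orientation: [0.0, 0.025, 1.0, 0.0]
wrist_force: [0.9, 0.0, 0.5]
finger_gap: -0.0002
grip_force: 0.0
```

Request:
jog_arm(
  gripper=[0,0,0,0,0,0,0,0],
  offset=[
    [2.4,-5.5,0],
    [4.9,-11,0],
    [7.3,-16.5,-1],
    [9.7,-22,-3],
    [12.1,-27.5,-5],
    [14.6,-33,-7],
    [17,-38.4,-9],
    [17,-38.4,-11],
  ],
  twist=[3,5,8,10,13,15,18,18],
)

```text
clock: 2.1
tcp_pos: [0.5469, -0.2352, 0.1196]
orientation: [0.0, -0.129, 0.992, -0.0]
wrist_force: [-0.8, 1.0, -0.1]
finger_gap: 0.0
grip_force: 0.0
```

Request:
jog_arm(
  gripper=[0,0,0,0,0,0,0,0],
  offset=[
    [0,0,-1],
    [0,0,-2],
    [0,0,-2.6],
    [0,0,-3],
    [0,0,-3.3],
    [0,0,-3.5],
    [0,0,-3.65],
    [0,0,-3.65],
  ],
  twist=[0,0,0,0,0,0,0,0],
)

```text
clock: 3.1
tcp_pos: [0.5461, -0.2306, 0.0853]
orientation: [0.001, -0.131, 0.991, 0.0]
wrist_force: [-0.1, 2.6, 4.7]
finger_gap: 0.0001
grip_force: 2.2
```

Request:
jog_arm(
  gripper=[0,0,0,0,0,0,0,0],
  offset=[
    [0,0,-0.1],
    [0,0,-0.2],
    [0,0,-0.3],
    [0,0,-0.3],
    [0,0,-0.3],
    [0,0,-0.3],
    [0,0,-0.3],
    [0,0,-0.3],
  ],
  twist=[0,0,0,0,0,0,0,0],
)

```text
clock: 4.1
tcp_pos: [0.5462, -0.231, 0.0833]
orientation: [0.001, -0.131, 0.991, -0.0]
wrist_force: [-1.6, 4.7, 12.0]
finger_gap: -0.0001
grip_force: 6.2
```

Request:
jog_arm(
  gripper=[0,0,0,0,0,0,0,0],
  offset=[
    [0,0,1],
    [0,0,3],
    [0,0,6],
    [-2,-0.5,10],
    [-5,-1.3,13],
    [-8,-2.1,13],
    [-8,-2.1,13],
    [-8,-2.1,13],
  ],
  twist=[0,0,0,0,0,0,0,0],
)

```text
clock: 5.1
tcp_pos: [0.4658, -0.2524, 0.2115]
orientation: [-0.0, -0.131, 0.991, -0.0]
wrist_force: [0.6, -1.1, -0.4]
finger_gap: -0.0
grip_force: 0.0
```

```bash
python3 - <<'E'
from h import *
d=grab('scene'); cv2.imwrite('pics/s1.png',cv2.resize(d['image'][110:270,150:350,::-1],None,fx=3,fy=3))
s=env.get_state(); print(s['tcp_pos'],s['clock'])
E
```

```text
[ 0.46604142 -0.25218782  0.21133154] 5.15
```

View pics/s1.png

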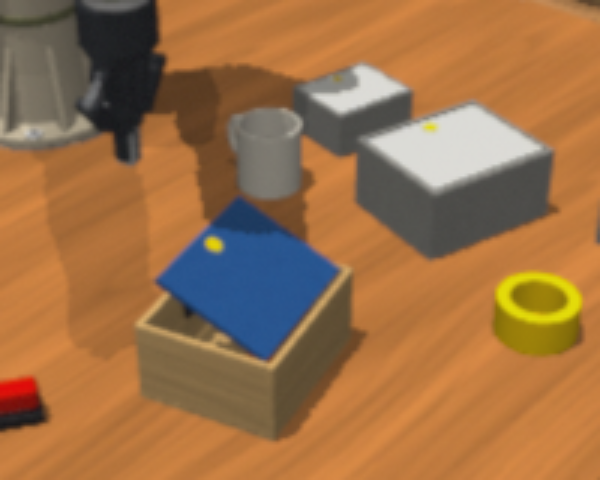

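The picture shows the lid ajar, its front edge raised near (160,280), and the fingers clear of it at (125,150). Next I'll bring the fingertip in below the front edge.

Request:
jog_arm(
  gripper=[0,0,0,0,0,0,0,0],
  offset=[
    [0,0,-4],
    [0,0,-8],
    [0.5,0.1,-9.3],
    [2,0.5,-9.3],
    [4,1.1,-9.3],
    [5,1.3,-9.3],
    [5.6,1.5,-9.3],
    [6,1.6,-9.3],
  ],
  twist=[0,0,0,0,0,0,0,0],
)

```text
clock: 6.15
tcp_pos: [0.5258, -0.236, 0.1192]
orientation: [-0.0, -0.131, 0.991, -0.0]
wrist_force: [-7.1, -2.5, 4.3]
finger_gap: -0.0001
grip_force: 3.8
```

Request:
jog_arm(
  gripper=[0,0,0,0,0,0,0,0],
  offset=[
    [0.6,0.2,1.0],
    [1.3,0.3,2.1],
    [2,0.5,3.1],
    [2.8,0.7,4.1],
    [3.7,1,5],
    [4.7,1.3,5.8],
    [5.8,1.6,6.6],
    [5.8,1.6,6.6],
  ],
  twist=[0,0,0,0,0,0,0,0],
)

```text
clock: 7.15
tcp_pos: [0.5846, -0.2201, 0.1855]
orientation: [0.001, -0.131, 0.991, -0.0]
wrist_force: [-1.4, -0.4, -0.2]
finger_gap: -0.0002
grip_force: 0.2
```

```bash
python3 - <<'E'
from h import *
d=grab('scene'); cv2.imwrite('pics/s2.png',cv2.resize(d['image'][110:270,150:350,::-1],None,fx=3,fy=3))
E
```

```text
(no output)
```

View pics/s2.png

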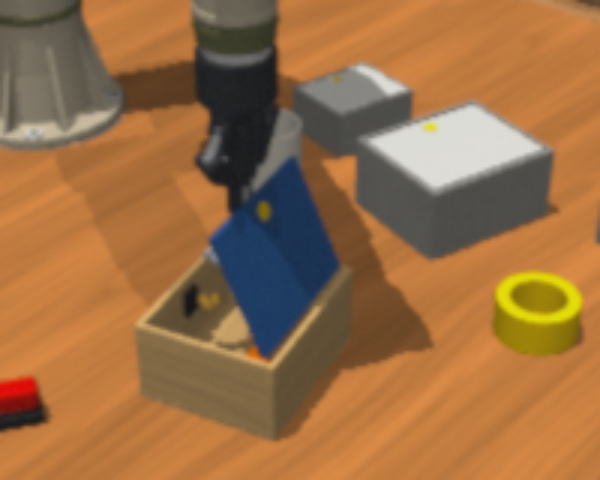

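The fingers at (240,190) have the lid raised to about 60°, and it is still rising with them. I'll keep going past upright, then retreat.

Request:
jog_arm(
  gripper=[0,0,0,0,0,0,0,0],
  offset=[
    [1.2,0.3,0.7],
    [2.3,0.6,1.2],
    [3.5,0.9,1.5],
    [4.8,1.3,1.8],
    [6.1,1.6,1.9],
    [7.3,2,1.9],
    [8.4,2.3,1.9],
    [9.4,2.5,1.9],
  ],
  twist=[0,0,0,0,0,0,0,0],
)

```text
clock: 8.2
tcp_pos: [0.6743, -0.1954, 0.2032]
orientation: [-0.005, -0.131, 0.991, -0.0]
wrist_force: [-26.4, -5.2, 11.6]
finger_gap: -0.0001
grip_force: 14.4
```

Request:
jog_arm(
  gripper=[0,0,0,0,0,0,0,0],
  offset=[
    [-2,-0.5,0],
    [-5,-1.3,0],
    [-9,-2.4,2],
    [-13,-3.5,4],
    [-16,-4.2,5],
    [-18,-4.8,5],
    [-18,-4.8,5],
    [-18,-4.8,5],
  ],
  twist=[0,0,0,0,0,0,0,0],
)

```text
clock: 9.2
tcp_pos: [0.4983, -0.243, 0.2539]
orientation: [0.0, -0.131, 0.991, 0.0]
wrist_force: [0.1, 0.9, -0.5]
finger_gap: -0.0002
grip_force: 0.0
```

```bash
python3 - <<'E'
from h import *
d=grab('scene'); cv2.imwrite('pics/s3.png',cv2.resize(d['image'][110:270,150:350,::-1],None,fx=3,fy=3))
s=env.get_state(); print(s['tcp_pos'],s['clock'],s['wrist_force'])
E
```

```text
[ 0.49841302 -0.24292442  0.25364078] 9.25 [ 0.79991737 -1.11929588  0.50832891]
```

View pics/s3.png

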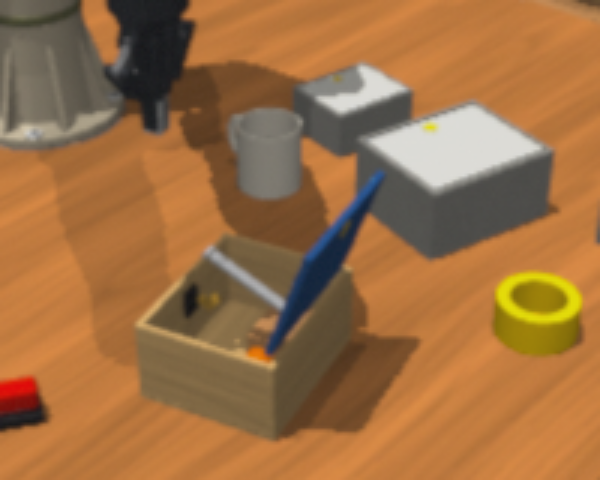

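The lid leans back, with its top edge at (380,175), and the fingers are clear. I'll check the angle with depth before handing in.

```bash
python3 - <<'E'
from h import *
P=[]
for n in('scene','top'):
    d=grab(n); hsv=cv2.cvtColor(d['image'],cv2.COLOR_RGB2HSV)
    v,u=np.nonzero(cv2.inRange(hsv,(100,120,40),(130,255,255)))
    p=pts(d,np.c_[u,v]); 
    x=p-np.array([.6562,-.2017,.092]); s=x[:,0]*.966+x[:,1]*.259; t=-x[:,0]*.259+x[:,1]*.966
    k=(abs(s)<.08)&(abs(t)<.09)&(x[:,2]>.06)&(x[:,2]<.14)
    print(n,k.sum(),np.percentile(np.arctan2(x[k,2],-s[k]),[10,50,90]).round(2))
E
```

```text
scene 295 [1.85 1.89 1.9 ]
top 1093 [1.76 1.8  1.83]
```

```bash
python3 -c "
from h import *
print(env.hand_in())"
```

```text
the job is handed in; nothing more can be done
None
```

The birch box is open: its blue lid measured about 1.9 rad, leaning on its stop, with the gripper clear. In the last picture the white lid looked shut, and the mug and tape stood where they were; the stapler was only partly in view. I've handed the job in, but no verdict came back.

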